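# Knock the jar's cork home with the meat pounder

### The job

One of the three stoneware jars still has its cork standing proud. Take the meat pounder by its handle and knock that cork fully home with its flat foot, with a brisk blow or two rather than a slow push and without your hand touching the jar or its cork, then stand the pounder back upright on the bare worktop.

Things in the scene. Friction and masses are not known exactly. Their poses are not given: they have to be found in the camera images.
- pounder: meat pounder, a mallet with an upright handle: flat round steel foot 66 mm in diameter and 18 mm thick (its flat underside is the striking face), and rising from its middle a straight dark wooden handle, 26 mm in diameter, to 125 mm above the underside. 0.4 kg or so. Stands upright and loose on the worktop, in the left half. Origin at the centre of the underside, z up along the handle; grip the handle about 80 mm above the underside, fingers pointing down.
- jar: the jar whose cork stands proud: white stoneware, 80 mm in diameter, two small lugs, narrow neck with the rim at 115 mm above the worktop (52 mm in diameter). Fixed to the worktop, upright. Origin at the centre of its underside, z up. Two more jars like it stand nearby, with their caps already down on the rim (cap tops at 127 mm); the three may be in any order.
- cork_top (a point): centre of the flat top of the proud stopper: a round wooden cap, 40 mm in diameter and 12 mm thick, on a cork 31 mm in diameter, on the jar's axis. At the start it is 142 to 147 mm above the worktop, with 15 to 20 mm of cork showing under the cap; fully home the cap sits on the rim and this point is at 127 mm.
- cork (a joint): how far the stopper has gone down: 0 m when 20 mm proud, 0.020 m when fully home, at a hard stop. It is tight and springy: about 7 N to start it, 10 N near the bottom, and a further 2 N for each 0.1 m/s of speed; it stays where it is left.
There are look-alikes about, which are no part of the job. What is shaped like the jar but blue is not meant. Leave any green look-alike of the pounder alone.

How it is judged:
By the outcome, as a careful person would: the job done as asked, in the order asked, and still so for the second after the job is handed in, with the robot touching nothing.
It also fails if it takes over 42 s, if anything falls off the work surface, if the arm or the gripper's body presses on something with over 40 N, if the wrist force passes 120 N, or if a joint passes its speed limit or range.

### The arm

A 6-joint arm with a two-finger parallel gripper is mounted at the origin on the work surface; the furniture and walls round the work are solid. World frame = base frame: x ahead of the robot, y to its left, z up, the work surface at z = 0. Lengths are in m, angles in rad, forces in N, time in s.
With the tool pointing down it reaches from about 0.35 to 0.775 m from the base axis. Payload 7.3 kg.
Tool frame: the origin (TCP) lies at the very end of the fingers, on their centre line; the grasp point (between the pads) lies 19 mm behind it (robot.hold_point_z is the distance from the TCP to the grasp point, in m); z points along the fingers, y is the direction in which the jaws open and shut (so a half turn about z gives the same grasp; the last joint's range is limited). The gripper opens to 92 mm and grips with 3 to 60 N. Pads are 19 mm wide; open, the fingers measure 130 mm over their backs; the gripper's body (75 mm by 190 mm) begins 47 mm behind the grasp point.
Start: joints at [-1.387, 0.342, 1.524, -0, 1.275, -0.146], TCP at [0.17, -0.497, 0.227] pointing down, gripper open.
Joint ranges: [-2.53, 2.53], [-0.77, 2.02], [0.04, 2.7], [-1, 4.14], [0.28, 2.66], [-3.11, 3.11]. Speed limits (rad/s): [2.57, 2.57, 3.14, 3.14, 3.14, 3.14].

### API

Orientations are given as [roll, pitch, yaw] about the fixed x, y, z axes, in that order (R = Rz(yaw) Ry(pitch) Rx(roll)).
In Python, from cell import monitor, viewer, robot gives the robot as it stands.
- The arm moves only by the tool move_arm, never from a script. Its argument "deltas" is a list of rows, each an object of numbers: "x", "y", "z": the shift along the tool's x, y, z in m; "wx", "wy", "wz": the turn, a rotation vector about the tool's x, y, z in degrees; "hand": the opening, from 0 (shut) to 1 (fully open). In form: [{"x": .., "y": .., "z": .., "wx": .., "wy": .., "wz": .., "hand": ..}, ...]. A call has 1 to 8 rows; each row is the pose to reach, as a shift and turn from the pose commanded when the call began, along the tool's axes at that moment; what a row does not reach only later rows make up. A row lasts 1/8 s, in which the tool goes at most 62.5 mm and 10.7 degrees, less where a joint would pass 70% of its speed; a pose out of reach is approached as far as the arm can. A call with a gripper value outside its range is refused whole. The fingers move at their own pace and stop on an object; "grip_force" is the grip in N (left out, the last holds). Time passes only in rows, so rows that repeat a pose let the fingers close. It gives the time, the measured TCP pose, the force and the opening at its end, in the units of the state.
- monitor.observe(): the state, without advancing time (a new reading comes with each control period).
- viewer.read_camera(name): name is "side" or "top"; returns the picture (384x512x3 uint8, red, green, blue); there is no depth.
- viewer.camera_params(name): a dict with "camera_matrix" (3x3 intrinsics, pixels), "k1" (the pictures are not rectified: a ray, as slopes to the right and down, at radius r is drawn at 1 + k1 r^2 times it, then the intrinsics apply), "R" (3x3) and "t" (3): a world point X has camera coordinates R X + t. Camera axes: x right, y down, z forward; pixel columns grow to the right and rows downward; lengths in m; the calibration is good to about 2 mm. A picture is of the moment at which its call begins. camera_params takes no time and is no camera call.
- robot.hand_in(): hands the job in, once; it reports no verdict.
The state is a dict: "time": time; "qpos": joint angles; "qvel": joint speeds; "joint_efforts": joint torques, N m; "tool_pos": TCP position; "tool_rot": TCP orientation; "contact_force": force on the tool from outside, world axes, zero at the start; "torque": the same for the moment, N m; "opening": finger opening in m.
Only numpy, scipy, OpenCV 4.12 (cv2) and the standard library are available. Lean on these libraries where they do the work, as an engineer would, in place of code of your own. Each camera call takes 0.05 s, during which the arm holds its last target. There are 200 camera calls.

## Working session

There is one attempt and no reset: what is moved stays moved. The work goes in short steps, Python scripts to look and compute and a tool call to move; the robot and the scene stay as the last step left them, time stands still between calls to the robot, and variables do not carry over. Pictures are saved under pics/ and viewed, about 8 in all and at most 12, crops included, and the job is handed in when it is done.

Besides the shell and the picture viewer there is one more tool, called after "Call:" in YAML: its name, and indented under it one key for each argument. move_arm: Moves the arm, as the interface text tells. Its arguments: {"type":"object","properties":{"deltas":{"type":"array","items":{"type":"object","properties":{"x":{"type":"number"},"y":{"type":"number"},"z":{"type":"number"},"wx":{"type":"number"},"wy":{"type":"number"},"wz":{"type":"number"},"hand":{"type":"number"}}}},"grip_force":{"type":"number"}},"required":["deltas"]}

```bash
mkdir -p pics
python3 - <<'E'
from cell import monitor, viewer, robot
import cv2,numpy as np
for n in("top","side"):
    im=viewer.read_camera(n); cv2.imwrite(f"pics/{n}0.png",im[:,:,::-1])
    p=viewer.camera_params(n); R=np.array(p["R"]);t=np.array(p["t"])
    print(n,np.round(p["camera_matrix"],1).tolist(),p["k1"],np.round(-R.T@t,3),np.round(R,2).tolist())
print(monitor.observe(),robot.hold_point_z)
E
```

```text
top [[479.9, 0.0, 253.5], [0.0, 479.9, 189.6], [0.0, 0.0, 1.0]] 0.06332609296892308 [ 0.223 -0.029  1.351] [[-0.01, -1.0, -0.01], [-0.98, 0.01, -0.18], [0.18, 0.01, -0.98]]
side [[456.0, 0.0, 242.6], [0.0, 456.0, 186.4], [0.0, 0.0, 1.0]] -0.13047567353398865 [0.46  1.144 0.706] [[-1.0, 0.01, 0.02], [-0.01, 0.45, -0.89], [-0.02, -0.89, -0.45]]
{'time': 0.1, 'qpos': array([-1.38698104e+00,  3.42658022e-01,  1.52492565e+00,  1.99654688e-05,
        1.27540170e+00, -1.46006850e-01]), 'qvel': array([ 0.00129007, -0.00126977, -0.00280495,  0.00101943, -0.00033904,
        0.00040924]), 'joint_efforts': array([ 1.69217004e-03, -4.32003415e+01, -2.44695014e+01,  7.19408761e-02,
        5.26176731e-02, -5.01894726e-05]), 'tool_pos': array([ 0.16999028, -0.4963317 ,  0.22611043]), 'tool_rot': array([-3.14021753e+00, -2.21513750e-04,  3.29816161e-01]), 'contact_force': array([0.36445589, 1.63486093, 0.92334856]), 'torque': array([-0.00158938,  0.01841791, -0.01303164]), 'opening': 0.09172521839579888} 0.0188
```

View pics/top0.png

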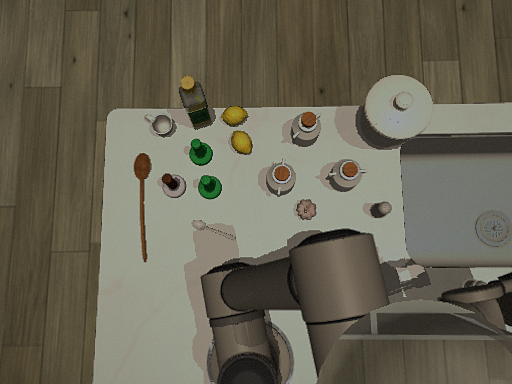

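View pics/side0.png

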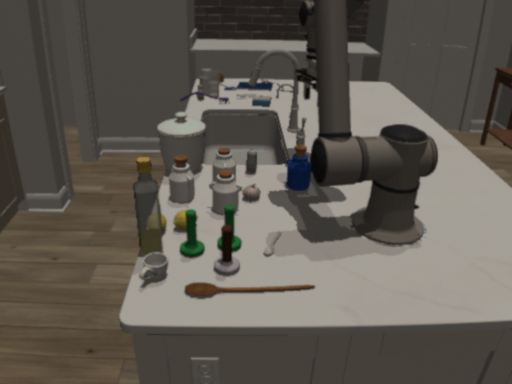

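The top view shows the pounder at about (174,185), with green look-alikes at (200,152) and (210,187). The white jars have caps at (309,118), (282,174) and (349,170). In the side view the jar at (181,170) seems to have the proud cork. I'll measure the caps by triangulating.

```bash
cat > h.py <<'E'
import cv2,numpy as np
from cell import monitor, viewer, robot
def ray(n,uv):
    p=viewer.camera_params(n);K=np.array(p["camera_matrix"]);R=np.array(p["R"]);t=np.array(p["t"])
    d=(np.array(uv,float)-K[:2,2])/[K[0,0],K[1,1]]; s=d.copy()
    for _ in range(20): s=d/(1+p["k1"]*(s@s))
    v=R.T@np.r_[s,1]; return -R.T@t, v/np.linalg.norm(v)
def plane(n,uv,z):
    c,v=ray(n,uv); return c+v*(z-c[2])/v[2]
def tri(a,b):
    c1,v1=ray("top",a);c2,v2=ray("side",b)
    s=np.linalg.lstsq(np.c_[v1,-v2],c2-c1,rcond=None)[0]
    p,q=c1+s[0]*v1,c2+s[1]*v2
    return (p+q)/2,np.linalg.norm(p-q)
def blobs(m,lo=15):
    n,l,st,c=cv2.connectedComponentsWithStats(m.astype(np.uint8))
    return [(c[i].round(1).tolist(),st[i].tolist()) for i in range(1,n) if st[i,4]>=lo]
E
python3 - <<'E'
from h import *
T=cv2.imread("pics/top0.png");S=cv2.imread("pics/side0.png")
for n,I in(("top",T),("side",S)):
    h=cv2.cvtColor(I,cv2.COLOR_BGR2HSV)
    m=((h[...,0]<14)|(h[...,0]>172))&(h[...,1]>110)&(h[...,2]>20)
    print(n,*blobs(m),sep="\n")
a=cv2.resize(S[140:290,135:310],None,fx=4,fy=4,interpolation=cv2.INTER_CUBIC)
b=cv2.resize(T[95:215,150:375],None,fx=3.5,fy=3.5,interpolation=cv2.INTER_CUBIC)
cv2.imwrite("pics/sc.png",a);cv2.imwrite("pics/tc.png",b)
E
```

```text
top
([308.3, 118.9], [302, 112, 14, 15, 154])
([141.9, 191.4], [134, 153, 16, 109, 443])
([349.7, 169.0], [343, 162, 15, 15, 155])
([281.4, 173.1], [275, 166, 14, 15, 160])
([166.5, 178.6], [162, 174, 10, 11, 76])
side
([499.9, 110.5], [481, 68, 31, 81, 708])
([300.4, 148.8], [296, 145, 10, 10, 69])
([223.7, 150.6], [219, 148, 10, 6, 50])
([180.4, 158.9], [175, 155, 12, 10, 83])
([225.2, 173.2], [219, 170, 13, 8, 75])
([227.2, 241.3], [223, 225, 9, 36, 182])
([231.8, 288.7], [186, 283, 128, 12, 564])
```

View pics/sc.png

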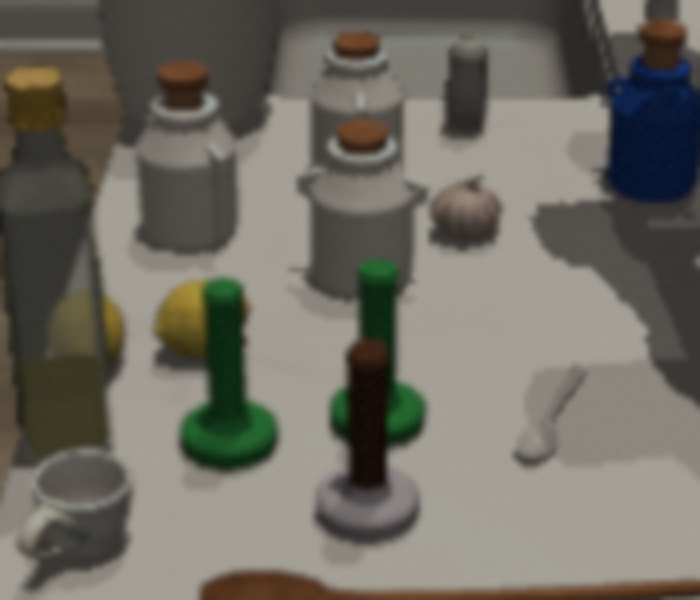

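View pics/tc.png

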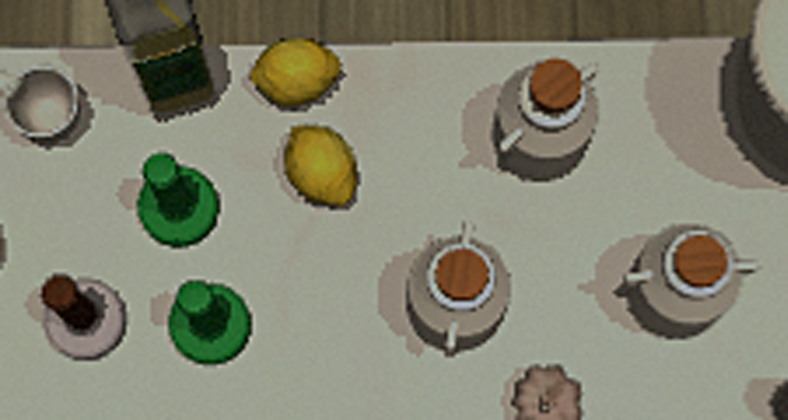

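The crops confirm that the jar at top (308,119) / side (181,158) is the proud one: cork shows under its cap, and the other two caps are down on their rims. The pounder, with dark handle and steel foot, has its foot at about top (174.6,186) and its handle tip at (167,178). Next I'll work out positions.

Run:
```python
from h import *
T=cv2.imread("pics/top0.png")
print("cap tri",tri((308.3,118.9),(180.6,157)),"plane .1445",plane("top",(308.3,118.9),.1445))
for u in((281.4,173.1),(349.7,169)): print("other",plane("top",u,.127))
print("handle top",plane("top",(167,178),.125),"foot",plane("top",(174.5,185.9),.012), "tri", tri((167.,178.),(227,227)))
print("side foot",plane("side",(135+367/4,140+500/4),.012))
for n,u in(("green1",(200+.8,154)),("green2",(210,187.5))): print(n,plane("top",u,.012))
for n,u in(("g1 tip",(150+160/3.5,95+170/3.5)),("g2 tip",(150+195/3.5,95+297/3.5))): print(n,plane("top",u,.125))
for n,u in (("bottle",(187,82)),("pot",(403,100)),("lemon",(242,142)),("spoon",(142,165))):print(n,plane("top",u,.0 if n!="bottle" else .2),)
```

```text
cap tri (array([ 0.6252806 , -0.15670822,  0.14711911]), np.float64(0.00013529290315957793)) plane .1445 [ 0.62622681 -0.15699025  0.1445    ]
other [ 0.48608271 -0.08507754  0.127     ]
other [ 0.49489567 -0.26229616  0.127     ]
handle top [0.4766798 0.2133564 0.125    ] foot [0.47691106 0.21384523 0.012     ] tri (array([0.47577977, 0.21340189, 0.12504503]), np.float64(0.001753343163201187))
side foot [0.47553318 0.21327503 0.012     ]
green1 [0.56942992 0.14016922 0.012     ]
green2 [0.47122332 0.11296091 0.012     ]
g1 tip [0.56870641 0.13964949 0.125     ]
g2 tip [0.47067779 0.11234594 0.125     ]
bottle [0.70874088 0.1532008  0.2       ]
pot [ 0.72723446 -0.44905237  0.        ]
lemon [0.60715079 0.02202196 0.        ]
spoon [0.54156083 0.31095247 0.        ]
```

```bash
cat >> h.py <<'E'
from scipy.spatial.transform import Rotation as Ro
def row(pos,yaw):
    s=monitor.observe();R=Ro.from_euler("xyz",s["tool_rot"])
    d=R.inv().apply(np.array(pos)-s["tool_pos"])
    w=(R.inv()*Ro.from_euler("xyz",[np.pi,0,yaw])).as_rotvec(degrees=True)
    print("t",round(s["time"],2),"pos",s["tool_pos"].round(4),"rot",s["tool_rot"].round(3),"F",s["contact_force"].round(1),"op",round(s["opening"],4))
    print("d",d.round(4),"w",w.round(2))
E
python3 -c "
from h import *
row([.45,-.2,.30],1.15)"
```

```text
t 0.1 pos [ 0.17   -0.4963  0.2261] rot [-3.14 -0.    0.33] F [0.4 1.6 0.9] op 0.0917
d [ 0.3609 -0.1898 -0.0735] w [-7.000e-02 -4.000e-02 -4.699e+01]
```

Call:
move_arm:
  deltas:
    - {"x": 0.02,"y": -0.01,"z": -0.06,"hand": 1}
    - {"x": 0.36,"y": -0.19,"z": -0.074,"wz": -47,"hand": 1}
    - {"x": 0.36,"y": -0.19,"z": -0.074,"wz": -47}
    - {"x": 0.36,"y": -0.19,"z": -0.074,"wz": -47}
    - {"x": 0.36,"y": -0.19,"z": -0.074,"wz": -47}
    - {"x": 0.36,"y": -0.19,"z": -0.074,"wz": -47}
    - {"x": 0.36,"y": -0.19,"z": -0.074,"wz": -47}
    - {"x": 0.36,"y": -0.19,"z": -0.074,"wz": -47}

```text
schema error: expected keys x, y, z, wx, wy, wz, hand
```

```bash
python3 -c "
from h import *
row([.476,.2135,.22],2.0)"
```

```text
t 0.1 pos [ 0.17   -0.4963  0.2261] rot [-3.14 -0.    0.33] F [0.4 1.6 0.9] op 0.0917
d [ 0.5194 -0.5725  0.007 ] w [-5.000e-02 -8.000e-02 -9.569e+01]
```

All keys are required in every row.

Call:
move_arm:
  deltas:
    - {"x": 0.02,"y": -0.01,"z": -0.06,"wx": 0,"wy": 0,"wz": 0,"hand": 1}
    - {"x": 0.36,"y": -0.19,"z": -0.074,"wx": 0,"wy": 0,"wz": -47,"hand": 1}
    - {"x": 0.36,"y": -0.19,"z": -0.074,"wx": 0,"wy": 0,"wz": -47,"hand": 1}
    - {"x": 0.36,"y": -0.19,"z": -0.074,"wx": 0,"wy": 0,"wz": -47,"hand": 1}
    - {"x": 0.36,"y": -0.19,"z": -0.074,"wx": 0,"wy": 0,"wz": -47,"hand": 1}
    - {"x": 0.36,"y": -0.19,"z": -0.074,"wx": 0,"wy": 0,"wz": -47,"hand": 1}
    - {"x": 0.36,"y": -0.19,"z": -0.074,"wx": 0,"wy": 0,"wz": -47,"hand": 1}
    - {"x": 0.36,"y": -0.19,"z": -0.074,"wx": 0,"wy": 0,"wz": -47,"hand": 1}

```text
time: 1.1
tool_pos: [0.4508, -0.1974, 0.3004]
tool_rot: [-3.141, -0.001, 1.155]
contact_force: [0.1, -1.3, 0.0]
opening: 0.0914
```

```bash
python3 -c "
from h import *
row([.476,.2135,.22],2.0)"
```

```text
t 1.1 pos [ 0.4508 -0.1974  0.3004] rot [-3.141e+00 -1.000e-03  1.155e+00] F [ 0.1 -1.3  0. ] op 0.0914
d [ 0.3861 -0.1429  0.0808] w [ -0.    -0.05 -48.41]
```

Call:
move_arm:
  deltas:
    - {"x": 0.386,"y": -0.143,"z": 0.0,"wx": 0,"wy": 0,"wz": -48.4,"hand": 1}
    - {"x": 0.386,"y": -0.143,"z": 0.0,"wx": 0,"wy": 0,"wz": -48.4,"hand": 1}
    - {"x": 0.386,"y": -0.143,"z": 0.0,"wx": 0,"wy": 0,"wz": -48.4,"hand": 1}
    - {"x": 0.386,"y": -0.143,"z": 0.0,"wx": 0,"wy": 0,"wz": -48.4,"hand": 1}
    - {"x": 0.386,"y": -0.143,"z": 0.0,"wx": 0,"wy": 0,"wz": -48.4,"hand": 1}
    - {"x": 0.386,"y": -0.143,"z": 0.0,"wx": 0,"wy": 0,"wz": -48.4,"hand": 1}
    - {"x": 0.386,"y": -0.143,"z": 0.0,"wx": 0,"wy": 0,"wz": -48.4,"hand": 1}
    - {"x": 0.386,"y": -0.143,"z": 0.081,"wx": 0,"wy": 0,"wz": -48.4,"hand": 1}

```text
time: 2.1
tool_pos: [0.4791, 0.2126, 0.2408]
tool_rot: [3.131, 0.002, 1.998]
contact_force: [1.2, -0.5, -1.2]
opening: 0.0917
```

```bash
python3 -c "
from h import *
row([.476,.2135,.063],2.0)
im=viewer.read_camera('side');cv2.imwrite('pics/s1.png',cv2.resize(im[130:290,140:310,::-1],None,fx=4,fy=3.7))"
```

```text
t 2.1 pos [0.4791 0.2126 0.2408] rot [3.131e+00 2.000e-03 1.998e+00] F [ 1.2 -0.5 -1.2] op 0.0917
d [ 0.0023 -0.0042  0.1778] w [ 0.58  0.1  -0.14]
```

View pics/s1.png

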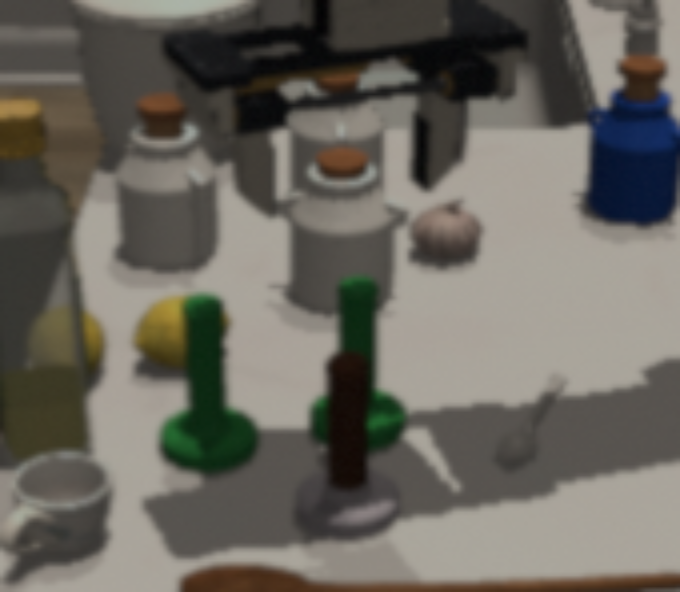

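The gripper is centred over the dark handle (crop x≈347) with the jaws clear of the greens. I'll let it settle, check again, then go down.

Call:
move_arm:
  deltas:
    - {"x": 0,"y": 0,"z": 0.05,"wx": 0,"wy": 0,"wz": 0,"hand": 1}
    - {"x": 0,"y": 0,"z": 0.05,"wx": 0,"wy": 0,"wz": 0,"hand": 1}
    - {"x": 0,"y": 0,"z": 0.05,"wx": 0,"wy": 0,"wz": 0,"hand": 1}

```text
time: 2.52
tool_pos: [0.4774, 0.2099, 0.1902]
tool_rot: [3.14, 0.001, 1.994]
contact_force: [0.4, 0.5, 0.6]
opening: 0.0914
```

```bash
python3 -c "
from h import *
row([.476,.2135,.063],2.0)"
```

```text
t 2.52 pos [0.4774 0.2099 0.1902] rot [3.140e+00 1.000e-03 1.994e+00] F [0.4 0.5 0.6] op 0.0914
d [ 0.0039 -0.      0.1272] w [ 0.11  0.03 -0.36]
```

Call:
move_arm:
  deltas:
    - {"x": 0.004,"y": 0,"z": 0.03,"wx": 0,"wy": 0,"wz": 0,"hand": 1}
    - {"x": 0.004,"y": 0,"z": 0.06,"wx": 0,"wy": 0,"wz": 0,"hand": 1}
    - {"x": 0.004,"y": 0,"z": 0.09,"wx": 0,"wy": 0,"wz": 0,"hand": 1}
    - {"x": 0.004,"y": 0,"z": 0.115,"wx": 0,"wy": 0,"wz": 0,"hand": 1}
    - {"x": 0.004,"y": 0,"z": 0.125,"wx": 0,"wy": 0,"wz": 0,"hand": 1}
    - {"x": 0.004,"y": 0,"z": 0.127,"wx": 0,"wy": 0,"wz": 0,"hand": 1}
    - {"x": 0.004,"y": 0,"z": 0.127,"wx": 0,"wy": 0,"wz": 0,"hand": 1}

```text
time: 3.4
tool_pos: [0.4755, 0.2142, 0.0625]
tool_rot: [3.139, 0.0, 1.995]
contact_force: [0.3, -0.4, -0.3]
opening: 0.0917
```

Call:
move_arm:
  deltas:
    - {"x": 0,"y": 0,"z": 0,"wx": 0,"wy": 0,"wz": 0,"hand": 0.5}
    - {"x": 0,"y": 0,"z": 0,"wx": 0,"wy": 0,"wz": 0,"hand": 0}
    - {"x": 0,"y": 0,"z": 0,"wx": 0,"wy": 0,"wz": 0,"hand": 0}
    - {"x": 0,"y": 0,"z": 0,"wx": 0,"wy": 0,"wz": 0,"hand": 0}
    - {"x": 0,"y": 0,"z": 0,"wx": 0,"wy": 0,"wz": 0,"hand": 0}
    - {"x": 0,"y": 0,"z": 0,"wx": 0,"wy": 0,"wz": 0,"hand": 0}
    - {"x": 0,"y": 0,"z": 0,"wx": 0,"wy": 0,"wz": 0,"hand": 0}
  grip_force: 55

```text
time: 4.28
tool_pos: [0.4752, 0.2142, 0.0614]
tool_rot: [3.14, 0.0, 1.995]
contact_force: [2.7, 1.9, 2.9]
opening: 0.0263
```

```bash
python3 -c "
from h import *
row([.476,.2135,.21],2.0)"
```

```text
t 4.28 pos [0.4752 0.2142 0.0614] rot [3.14  0.    1.995] F [2.7 1.9 2.9] op 0.0263
d [-0.001   0.0007 -0.1486] w [ 0.08  0.01 -0.3 ]
```

Call:
move_arm:
  deltas:
    - {"x": 0,"y": 0,"z": -0.03,"wx": 0,"wy": 0,"wz": 0,"hand": 0}
    - {"x": 0,"y": 0,"z": -0.08,"wx": 0,"wy": 0,"wz": 0,"hand": 0}
    - {"x": 0,"y": 0,"z": -0.13,"wx": 0,"wy": 0,"wz": 0,"hand": 0}
    - {"x": 0,"y": 0,"z": -0.18,"wx": 0,"wy": 0,"wz": 0,"hand": 0}
    - {"x": 0,"y": 0,"z": -0.2,"wx": 0,"wy": 0,"wz": 0,"hand": 0}
    - {"x": 0,"y": 0,"z": -0.2,"wx": 0,"wy": 0,"wz": 0,"hand": 0}

```text
time: 5.03
tool_pos: [0.4748, 0.2141, 0.2619]
tool_rot: [3.14, 0.0, 1.995]
contact_force: [0.6, -0.8, -4.2]
opening: 0.0247
```

```bash
python3 -c "
from h import *
row([.626,-.157,.26],1.33)"
```

```text
t 5.03 pos [0.4748 0.2141 0.2619] rot [3.14  0.    1.995] F [ 0.6 -0.8 -4.2] op 0.0247
d [-0.4004 -0.0149  0.002 ] w [ 1.100e-01 -2.000e-02  3.809e+01]
```

Call:
move_arm:
  deltas:
    - {"x": -0.025,"y": -0.001,"z": 0,"wx": 0,"wy": 0,"wz": 3,"hand": 0}
    - {"x": -0.07,"y": -0.003,"z": 0,"wx": 0,"wy": 0,"wz": 7,"hand": 0}
    - {"x": -0.125,"y": -0.005,"z": 0,"wx": 0,"wy": 0,"wz": 12,"hand": 0}
    - {"x": -0.18,"y": -0.007,"z": 0,"wx": 0,"wy": 0,"wz": 17,"hand": 0}
    - {"x": -0.24,"y": -0.009,"z": 0,"wx": 0,"wy": 0,"wz": 23,"hand": 0}
    - {"x": -0.3,"y": -0.011,"z": 0,"wx": 0,"wy": 0,"wz": 29,"hand": 0}
    - {"x": -0.35,"y": -0.013,"z": 0,"wx": 0,"wy": 0,"wz": 34,"hand": 0}
    - {"x": -0.385,"y": -0.015,"z": 0,"wx": 0,"wy": 0,"wz": 38,"hand": 0}

```text
time: 6.02
tool_pos: [0.6189, -0.1453, 0.2578]
tool_rot: [-3.137, -0.0, 1.327]
contact_force: [1.0, 0.5, -4.6]
opening: 0.0252
```

Call:
move_arm:
  deltas:
    - {"x": 0,"y": 0,"z": 0,"wx": 0,"wy": 0,"wz": 0,"hand": 0}
    - {"x": 0,"y": 0,"z": 0,"wx": 0,"wy": 0,"wz": 0,"hand": 0}
    - {"x": 0,"y": 0,"z": 0,"wx": 0,"wy": 0,"wz": 0,"hand": 0}

```text
time: 6.4
tool_pos: [0.6189, -0.1418, 0.2605]
tool_rot: [-3.14, -0.0, 1.333]
contact_force: [0.3, -0.5, -4.1]
opening: 0.0255
```

```bash
python3 -c "
from h import *
row([.6255,-.157,.24],1.33)
im=viewer.read_camera('side')[:,:,::-1];t=viewer.read_camera('top')[:,:,::-1]
f=lambda a:cv2.resize(a,(400,600))
cv2.imwrite('pics/c2.png',np.hstack([f(im[90:210,140:220]),f(t[80:170,270:330])]))
row([.6255,-.157,.24],1.33)"
```

```text
t 6.4 pos [ 0.6189 -0.1418  0.2605] rot [-3.14  -0.     1.333] F [ 0.3 -0.5 -4.1] op 0.0255
d [-0.0132  0.01    0.0205] w [-0.09 -0.02  0.19]
t 6.5 pos [ 0.6192 -0.142   0.2612] rot [-3.141 -0.     1.333] F [-0.7  0.2 -4. ] op 0.0252
d [-0.0131  0.0097  0.0212] w [-0.01 -0.    0.18]
```

View pics/c2.png

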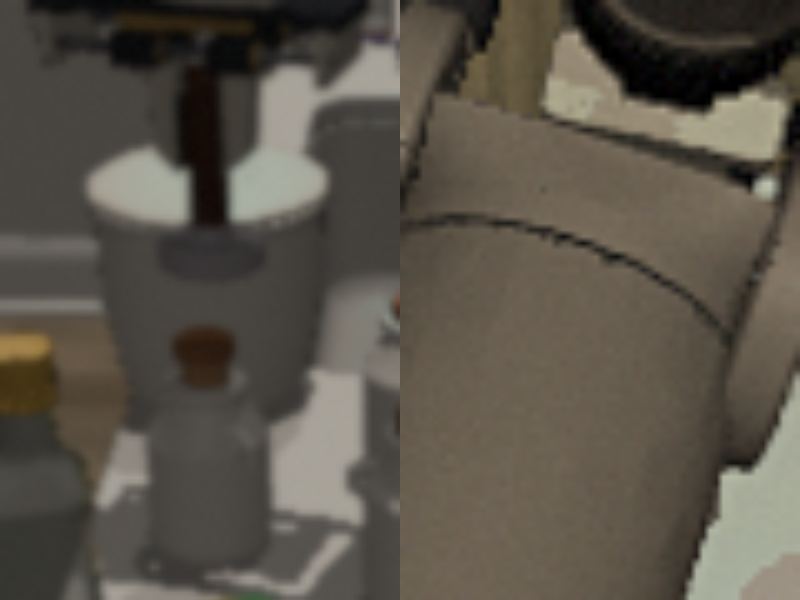

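Side view: the pounder hangs upright above the proud cork, about 7 mm off in x, which agrees with the remaining correction. I'll align it.

Call:
move_arm:
  deltas:
    - {"x": -0.007,"y": 0.005,"z": 0,"wx": 0,"wy": 0,"wz": 0,"hand": 0}
    - {"x": -0.013,"y": 0.01,"z": 0,"wx": 0,"wy": 0,"wz": 0,"hand": 0}
    - {"x": -0.013,"y": 0.01,"z": 0,"wx": 0,"wy": 0,"wz": 0,"hand": 0}
    - {"x": -0.013,"y": 0.01,"z": 0,"wx": 0,"wy": 0,"wz": 0,"hand": 0}

```text
time: 7.0
tool_pos: [0.6259, -0.1581, 0.2611]
tool_rot: [-3.141, -0.0, 1.331]
contact_force: [0.5, 0.7, -4.2]
opening: 0.0254
```

```bash
python3 -c "
from h import *
row([.6255,-.157,.191],1.33)"
```

```text
t 7.0 pos [ 0.6259 -0.1581  0.2611] rot [-3.141 -0.     1.331] F [ 0.5  0.7 -4.2] op 0.0254
d [ 0.001  -0.0006  0.0701] w [-0.02 -0.01  0.08]
```

Call:
move_arm:
  deltas:
    - {"x": 0,"y": 0,"z": 0.03,"wx": 0,"wy": 0,"wz": 0,"hand": 0}
    - {"x": 0,"y": 0,"z": 0.071,"wx": 0,"wy": 0,"wz": 0,"hand": 0}

```text
time: 7.25
tool_pos: [0.6272, -0.1583, 0.1916]
tool_rot: [3.136, 0.001, 1.332]
contact_force: [1.4, -0.7, 9.8]
opening: 0.025
```

Call:
move_arm:
  deltas:
    - {"x": 0,"y": 0,"z": -0.035,"wx": 0,"wy": 0,"wz": 0,"hand": 0}
    - {"x": 0,"y": 0,"z": -0.071,"wx": 0,"wy": 0,"wz": 0,"hand": 0}
    - {"x": 0,"y": 0,"z": -0.071,"wx": 0,"wy": 0,"wz": 0,"hand": 0}
    - {"x": 0,"y": 0,"z": -0.071,"wx": 0,"wy": 0,"wz": 0,"hand": 0}

```text
time: 7.75
tool_pos: [0.6253, -0.1577, 0.2596]
tool_rot: [-3.139, -0.0, 1.332]
contact_force: [-0.2, 0.6, -5.0]
opening: 0.0251
```

```bash
python3 -c "
from h import *
row([.6255,-.157,.191],1.33)
im=viewer.read_camera('side')[:,:,::-1]
cv2.imwrite('pics/c3.png',cv2.resize(im[90:210,140:250],(550,600)))
h=cv2.cvtColor(np.ascontiguousarray(im),cv2.COLOR_BGR2HSV)
m=((h[...,0]<14)|(h[...,0]>172))&(h[...,1]>110)&(h[...,2]>20)
print(*blobs(m[:,150:250]),sep='\n')
"
```

```text
t 7.75 pos [ 0.6253 -0.1577  0.2596] rot [-3.139 -0.     1.332] F [-0.2  0.6 -5. ] op 0.0251
d [0.0007 0.0002 0.0686] w [-0.13 -0.02  0.1 ]
([28.5, 106.5], [26, 103, 6, 10, 32])
([29.6, 126.5], [27, 120, 6, 13, 33])
([73.7, 150.5], [69, 148, 10, 6, 50])
([30.5, 163.6], [25, 161, 11, 7, 58])
([74.9, 173.8], [70, 171, 11, 7, 68])
([58.2, 289.0], [36, 283, 64, 12, 376])
```

View pics/c3.png

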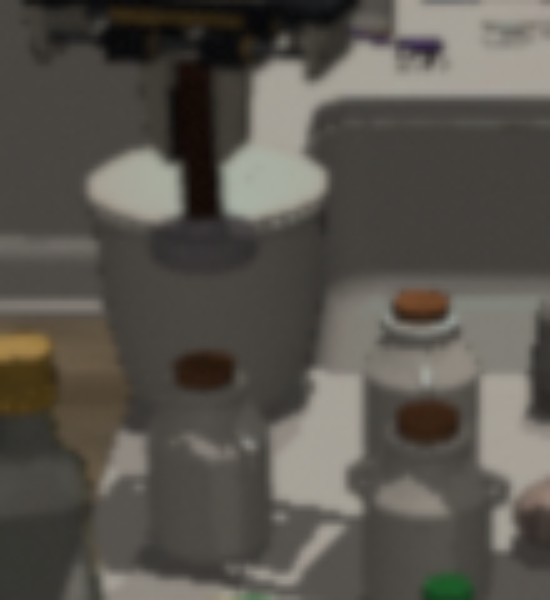

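The cap is almost home, with about 1–3 mm left; the cap blob is still a little taller than the seated ones. I'll give it a second blow, slightly deeper.

Call:
move_arm:
  deltas:
    - {"x": 0,"y": 0,"z": 0.04,"wx": 0,"wy": 0,"wz": 0,"hand": 0}
    - {"x": 0,"y": 0,"z": 0.0745,"wx": 0,"wy": 0,"wz": 0,"hand": 0}

```text
time: 8.05
tool_pos: [0.6253, -0.1578, 0.1846]
tool_rot: [-3.14, -0.0, 1.332]
contact_force: [-4.8, 2.2, 73.3]
opening: 0.0255
```

Call:
move_arm:
  deltas:
    - {"x": 0,"y": 0,"z": 0,"wx": 0,"wy": 0,"wz": 0,"hand": 0}

```text
time: 8.18
tool_pos: [0.625, -0.1576, 0.1845]
tool_rot: [-3.138, -0.0, 1.332]
contact_force: [0.4, -0.1, -4.6]
opening: 0.0256
```

Call:
move_arm:
  deltas:
    - {"x": 0,"y": 0,"z": -0.035,"wx": 0,"wy": 0,"wz": 0,"hand": 0}
    - {"x": 0,"y": 0,"z": -0.0745,"wx": 0,"wy": 0,"wz": 0,"hand": 0}
    - {"x": 0,"y": 0,"z": -0.0745,"wx": 0,"wy": 0,"wz": 0,"hand": 0}
    - {"x": 0,"y": 0,"z": -0.0745,"wx": 0,"wy": 0,"wz": 0,"hand": 0}

```text
time: 8.68
tool_pos: [0.6251, -0.1577, 0.2587]
tool_rot: [-3.138, -0.0, 1.332]
contact_force: [-0.8, 0.4, -5.1]
opening: 0.0251
```

```bash
python3 -c "
from h import *
row([.6255,-.157,.191],1.33)
im=viewer.read_camera('side')[:,:,::-1]
cv2.imwrite('pics/c4.png',cv2.resize(im[90:210,140:250],(550,600),interpolation=cv2.INTER_NEAREST))
h=cv2.cvtColor(np.ascontiguousarray(im),cv2.COLOR_BGR2HSV)
m=((h[...,0]<14)|(h[...,0]>172))&(h[...,1]>110)&(h[...,2]>20)
print(*blobs(m[:,150:250]),sep='\n')
# predicted pixel of cap side-view for cap centre z=.121
p=viewer.camera_params('side');R=np.array(p['R']);t=np.array(p['t'])
for P in ([.6255,-.157,.121],[.6255,-.157,.141],[.486,-.085,.121],[.495,-.262,.121]):
  print(cv2.projectPoints(np.array([P]),cv2.Rodrigues(R)[0],t,np.array(p['camera_matrix']),np.array([p['k1'],0,0,0]))[0].ravel())
"
```

```text
t 8.68 pos [ 0.6251 -0.1577  0.2587] rot [-3.138 -0.     1.332] F [-0.8  0.4 -5.1] op 0.0251
d [0.0008 0.0005 0.0677] w [-0.22 -0.02  0.09]
([28.6, 115.4], [26, 101, 7, 31, 78])
([73.6, 150.6], [69, 148, 10, 6, 49])
([30.5, 163.6], [26, 161, 10, 7, 57])
([75.0, 173.9], [70, 171, 11, 7, 69])
([58.5, 289.0], [36, 283, 64, 12, 380])
[180.87782782 164.64216284]
[180.60299501 158.76738099]
[224.98931887 174.92875052]
[223.41959912 152.08032445]
```

View pics/c4.png

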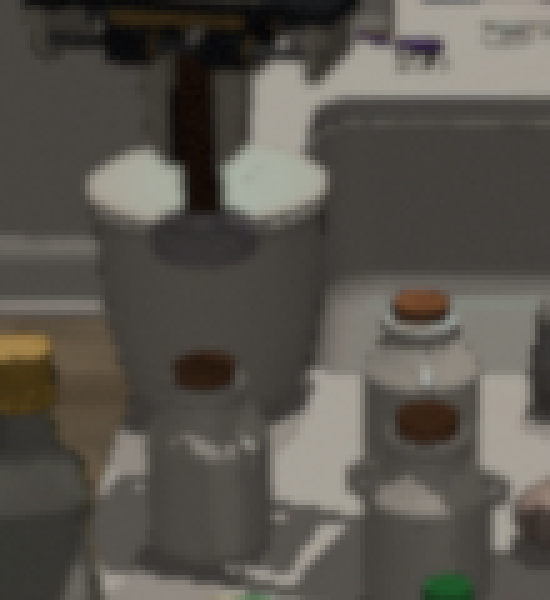

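The second blow hit the hard stop (73 N on the wrist). The cap now sits 1.0 px above its predicted seated row, and the two seated reference caps sit 1.1 and 1.5 px above theirs, so it is home. The handle slipped up a couple of mm in the grip. I'll take the pounder back to its old, bare spot.

```bash
python3 -c "
from h import *
row([.476,.2135,.262],2.0)"
```

```text
t 8.72 pos [ 0.6249 -0.1577  0.2583] rot [-3.137 -0.     1.332] F [ 0.1  0.1 -4.6] op 0.0252
d [ 0.3253 -0.2326 -0.0024] w [ -0.25  -0.12 -38.3 ]
```

Call:
move_arm:
  deltas:
    - {"x": 0.02,"y": -0.0145,"z": 0,"wx": 0,"wy": 0,"wz": -3,"hand": 0}
    - {"x": 0.06,"y": -0.043,"z": 0,"wx": 0,"wy": 0,"wz": -7,"hand": 0}
    - {"x": 0.105,"y": -0.075,"z": 0,"wx": 0,"wy": 0,"wz": -12,"hand": 0}
    - {"x": 0.15,"y": -0.107,"z": 0,"wx": 0,"wy": 0,"wz": -17,"hand": 0}
    - {"x": 0.195,"y": -0.139,"z": 0,"wx": 0,"wy": 0,"wz": -22,"hand": 0}
    - {"x": 0.24,"y": -0.172,"z": 0,"wx": 0,"wy": 0,"wz": -28,"hand": 0}
    - {"x": 0.285,"y": -0.204,"z": 0,"wx": 0,"wy": 0,"wz": -34,"hand": 0}
    - {"x": 0.315,"y": -0.226,"z": 0,"wx": 0,"wy": 0,"wz": -38,"hand": 0}

```text
time: 9.72
tool_pos: [0.4789, 0.2034, 0.2593]
tool_rot: [-3.138, -0.001, 1.999]
contact_force: [1.0, -0.4, -4.5]
opening: 0.0255
```

Call:
move_arm:
  deltas:
    - {"x": 0.005,"y": -0.003,"z": 0,"wx": 0,"wy": 0,"wz": 0,"hand": 0}
    - {"x": 0.005,"y": -0.003,"z": 0,"wx": 0,"wy": 0,"wz": 0,"hand": 0}
    - {"x": 0.005,"y": -0.003,"z": 0,"wx": 0,"wy": 0,"wz": 0,"hand": 0}

```text
time: 10.1
tool_pos: [0.4765, 0.2038, 0.2606]
tool_rot: [-3.141, 0.0, 1.993]
contact_force: [-0.5, -0.3, -4.0]
opening: 0.0254
```

```bash
python3 -c "
from h import *
row([.476,.2135,.072],2.0)
im=viewer.read_camera('side')[:,:,::-1]
cv2.imwrite('pics/c5.png',cv2.resize(im[130:280,150:290],(560,600)))"
```

```text
t 10.1 pos [0.4765 0.2038 0.2606] rot [-3.141  0.     1.993] F [-0.5 -0.3 -4. ] op 0.0254
d [0.0091 0.0036 0.1886] w [-0.05  0.02 -0.39]
```

View pics/c5.png

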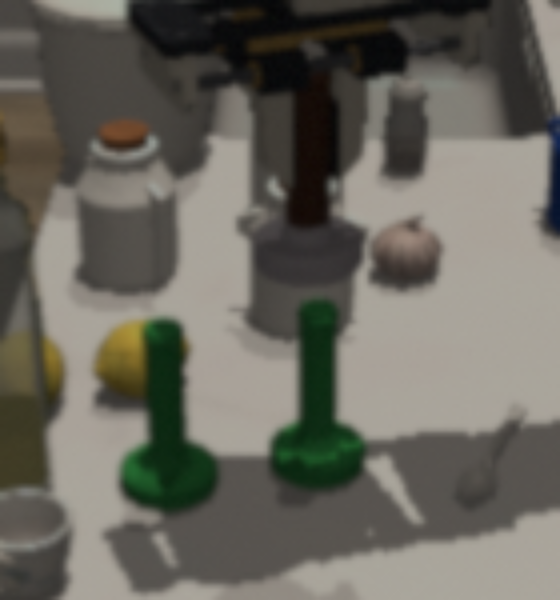

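The pounder is back over its old spot and no foot mark or object is below it. It leans a few degrees about the jaw axis (handle top at (320,75), foot at (305,240)). I'll lower it gently, lighten the grip at contact so the foot levels, and look again. The cork of the left jar looks fully seated.

Call:
move_arm:
  deltas:
    - {"x": 0.009,"y": 0.0035,"z": 0.02,"wx": 0,"wy": 0,"wz": 0,"hand": 0}
    - {"x": 0.009,"y": 0.0035,"z": 0.055,"wx": 0,"wy": 0,"wz": 0,"hand": 0}
    - {"x": 0.009,"y": 0.0035,"z": 0.09,"wx": 0,"wy": 0,"wz": 0,"hand": 0}
    - {"x": 0.009,"y": 0.0035,"z": 0.125,"wx": 0,"wy": 0,"wz": 0,"hand": 0}
    - {"x": 0.009,"y": 0.0035,"z": 0.155,"wx": 0,"wy": 0,"wz": 0,"hand": 0}
    - {"x": 0.009,"y": 0.0035,"z": 0.17,"wx": 0,"wy": 0,"wz": 0,"hand": 0}
    - {"x": 0.009,"y": 0.0035,"z": 0.18,"wx": 0,"wy": 0,"wz": 0,"hand": 0}
    - {"x": 0.009,"y": 0.0035,"z": 0.185,"wx": 0,"wy": 0,"wz": 0,"hand": 0}

```text
time: 11.15
tool_pos: [0.4762, 0.2144, 0.0763]
tool_rot: [3.141, 0.0, 1.994]
contact_force: [-0.8, 1.0, -4.1]
opening: 0.0256
```

```bash
python3 -c "
from h import *
row([.476,.2135,.06],2.0)
im=viewer.read_camera('side')[:,:,::-1]
cv2.imwrite('pics/c6.png',cv2.resize(im[190:290,170:290],(720,600)))"
```

```text
t 11.15 pos [0.4762 0.2144 0.0763] rot [3.141 0.    1.994] F [-0.8  1.  -4.1] op 0.0256
d [-0.0007 -0.0006  0.0163] w [ 0.05  0.01 -0.32]
```

View pics/c6.png

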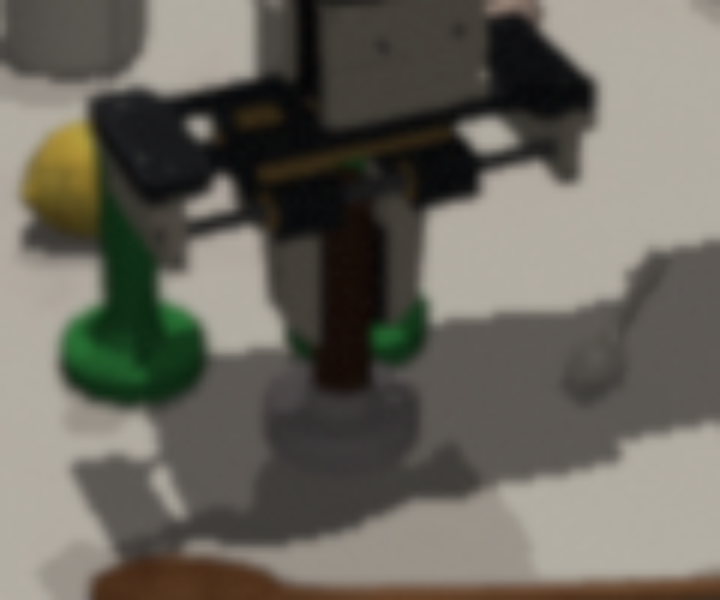

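Call:
move_arm:
  deltas:
    - {"x": 0,"y": 0,"z": 0.004,"wx": 0,"wy": 0,"wz": 0,"hand": 0}
    - {"x": 0,"y": 0,"z": 0.008,"wx": 0,"wy": 0,"wz": 0,"hand": 0}
    - {"x": 0,"y": 0,"z": 0.011,"wx": 0,"wy": 0,"wz": 0,"hand": 0}
  grip_force: 20

```text
time: 11.58
tool_pos: [0.4758, 0.2145, 0.0652]
tool_rot: [3.141, 0.0, 1.995]
contact_force: [-0.6, 0.3, -4.8]
opening: 0.0253
```

Call:
move_arm:
  deltas:
    - {"x": 0,"y": 0,"z": 0.002,"wx": 0,"wy": 0,"wz": 0,"hand": 0}
    - {"x": 0,"y": 0,"z": 0.003,"wx": 0,"wy": 0,"wz": 0,"hand": 0}
    - {"x": 0,"y": 0,"z": 0.003,"wx": 0,"wy": 0,"wz": 0,"hand": 0}
  grip_force: 15

```text
time: 11.95
tool_pos: [0.4757, 0.2145, 0.0621]
tool_rot: [-3.141, 0.0, 1.995]
contact_force: [0.1, -0.3, -4.6]
opening: 0.0259
```

Call:
move_arm:
  deltas:
    - {"x": 0,"y": 0,"z": 0.001,"wx": 0,"wy": 0,"wz": 0,"hand": 0}
    - {"x": 0,"y": 0,"z": 0.002,"wx": 0,"wy": 0,"wz": 0,"hand": 0}
    - {"x": 0,"y": 0,"z": 0.002,"wx": 0,"wy": 0,"wz": 0,"hand": 0}
  grip_force: 15

```text
time: 12.32
tool_pos: [0.4757, 0.2145, 0.0601]
tool_rot: [-3.141, 0.0, 1.995]
contact_force: [0.5, 0.4, -4.2]
opening: 0.0255
```

Call:
move_arm:
  deltas:
    - {"x": 0,"y": 0,"z": 0.001,"wx": 0,"wy": 0,"wz": 0,"hand": 0}
    - {"x": 0,"y": 0,"z": 0.0015,"wx": 0,"wy": 0,"wz": 0,"hand": 0}
    - {"x": 0,"y": 0,"z": 0.0015,"wx": 0,"wy": 0,"wz": 0,"hand": 0}
  grip_force: 15

```text
time: 12.7
tool_pos: [0.4757, 0.2145, 0.0586]
tool_rot: [-3.142, 0.0, 1.995]
contact_force: [-0.3, 0.0, -4.3]
opening: 0.0255
```

Call:
move_arm:
  deltas:
    - {"x": 0,"y": 0,"z": 0.001,"wx": 0,"wy": 0,"wz": 0,"hand": 0}
    - {"x": 0,"y": 0,"z": 0.0015,"wx": 0,"wy": 0,"wz": 0,"hand": 0}
    - {"x": 0,"y": 0,"z": 0.0015,"wx": 0,"wy": 0,"wz": 0,"hand": 0}
  grip_force: 15

```text
time: 13.08
tool_pos: [0.4757, 0.2144, 0.0571]
tool_rot: [-3.141, 0.0, 1.995]
contact_force: [0.8, -0.2, -4.2]
opening: 0.0258
```

Call:
move_arm:
  deltas:
    - {"x": 0,"y": 0,"z": 0.001,"wx": 0,"wy": 0,"wz": 0,"hand": 0}
    - {"x": 0,"y": 0,"z": 0.0015,"wx": 0,"wy": 0,"wz": 0,"hand": 0}
    - {"x": 0,"y": 0,"z": 0.0015,"wx": 0,"wy": 0,"wz": 0,"hand": 0}
  grip_force: 15

```text
time: 13.45
tool_pos: [0.4758, 0.2146, 0.0562]
tool_rot: [3.141, 0.0, 1.995]
contact_force: [-1.5, 0.7, 5.6]
opening: 0.0264
```

Contact is confirmed (about 10 N up). I'll release it and rise.

Call:
move_arm:
  deltas:
    - {"x": 0,"y": 0,"z": 0,"wx": 0,"wy": 0,"wz": 0,"hand": 0.4}
    - {"x": 0,"y": 0,"z": 0,"wx": 0,"wy": 0,"wz": 0,"hand": 0.7}
    - {"x": 0,"y": 0,"z": 0,"wx": 0,"wy": 0,"wz": 0,"hand": 1}
    - {"x": 0,"y": 0,"z": 0,"wx": 0,"wy": 0,"wz": 0,"hand": 1}
    - {"x": 0,"y": 0,"z": 0,"wx": 0,"wy": 0,"wz": 0,"hand": 1}
    - {"x": 0,"y": 0,"z": 0,"wx": 0,"wy": 0,"wz": 0,"hand": 1}

```text
time: 14.2
tool_pos: [0.4757, 0.2145, 0.0557]
tool_rot: [-3.142, 0.0, 1.995]
contact_force: [0.6, 0.1, -0.4]
opening: 0.0812
```

Call:
move_arm:
  deltas:
    - {"x": 0,"y": 0,"z": -0.03,"wx": 0,"wy": 0,"wz": 0,"hand": 1}
    - {"x": 0,"y": 0,"z": -0.07,"wx": 0,"wy": 0,"wz": 0,"hand": 1}
    - {"x": 0,"y": 0,"z": -0.12,"wx": 0,"wy": 0,"wz": 0,"hand": 1}
    - {"x": 0,"y": 0,"z": -0.17,"wx": 0,"wy": 0,"wz": 0,"hand": 1}
    - {"x": 0,"y": 0,"z": -0.2,"wx": 0,"wy": 0,"wz": 0,"hand": 1}
    - {"x": 0,"y": 0,"z": -0.2,"wx": 0,"wy": 0,"wz": 0,"hand": 1}
    - {"x": 0,"y": 0,"z": -0.2,"wx": 0,"wy": 0,"wz": 0,"hand": 1}

```text
time: 15.08
tool_pos: [0.4751, 0.2143, 0.2546]
tool_rot: [-3.14, -0.0, 1.995]
contact_force: [0.7, -0.8, -0.8]
opening: 0.0919
```

```bash
python3 -c "
from h import *
row([.476,.2135,.25],2.0)
im=viewer.read_camera('side')[:,:,::-1]
cv2.imwrite('pics/c7.png',cv2.resize(im[140:290,140:300],(640,600)))
h=cv2.cvtColor(np.ascontiguousarray(im),cv2.COLOR_BGR2HSV)
m=((h[...,0]<14)|(h[...,0]>172))&(h[...,1]>110)&(h[...,2]>20)
print(*blobs(m[:,150:250]),sep='\n')
"
```

```text
t 15.07 pos [0.4751 0.2143 0.2546] rot [-3.14  -0.     1.995] F [ 0.7 -0.8 -0.8] op 0.0919
d [-0.0011  0.0005  0.0046] w [-0.1  -0.01 -0.29]
([30.5, 163.0], [25, 160, 12, 7, 67])
([75.2, 173.3], [69, 170, 13, 8, 76])
([76.5, 240.3], [73, 226, 9, 35, 152])
([52.9, 289.0], [36, 283, 43, 12, 312])
([89.8, 289.1], [80, 288, 20, 3, 48])
```

View pics/c7.png

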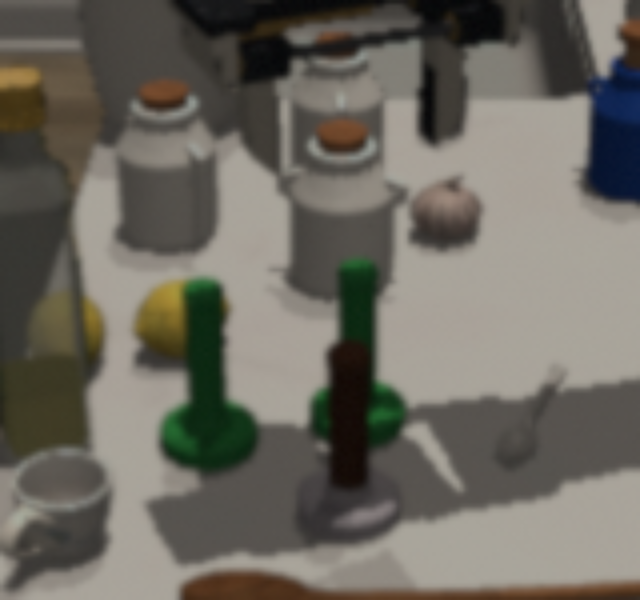

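The pounder stands upright at (350,430) on bare worktop with the gripper clear. The struck cap sits as its neighbour does: both are 1.6 px above the predicted seated row. Handing in.

```bash
python3 -c "
from h import *
print(robot.hand_in())"
```

```text
the job is handed in; nothing more can be done
None
```

The job is handed in at about 15 s. I knocked the proud cork home with two brisk blows of the pounder (about 0.3 m/s), then stood the pounder back upright on its original bare spot.

**Cork:** It looks fully home. The second blow met the hard stop, with 73 N read at the wrist at the end of the row. In the last picture the struck cap sits 1.6 px above its predicted seated row, the same as the seated jar next to it.

**Pounder:** It stands upright and free, with the gripper open and well above it, and the green look-alikes look undisturbed.

**Doubtful points:**
- **Possible body contact:** The handle slid about 5 mm up in the grip during the hard hit. The clearance to the gripper's body was only about 2 mm by my figures, so the handle may have touched the body in that blow. I could not measure that force separately, so I can't rule out that it passed the 40 N limit.
- **Second blow:** It may not have been needed, because the cap's row in the picture did not change after it.
- **Lean:** The pounder leaned a few degrees in the grip on the way back, and stood level once it was set down.

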